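Lock the ring-light supply's service cover with the slotted latch key

ROBOT

A 6-joint arm with a two-finger parallel gripper is mounted at the origin on the work surface. World frame = base frame: x ahead of the robot, y to its left, z up, the work surface at z = 0. Lengths are in m, angles in rad, forces in N, time in s.
With the tool pointing down it reaches from about 0.375 to 0.925 m from the base axis. Payload 5.7 kg.
Tool frame: the origin (TCP) lies at the very end of the fingers, on their centre line; the grasp point (between the pads) lies 19 mm behind it; y points along the fingers, z is the direction in which the jaws open and shut, and the axes are right-handed (so a half turn about y gives the same grasp; the last joint's range is limited). The gripper opens to 88 mm and grips with 3 to 60 N. Pads are 20 mm wide; open, the fingers measure 115 mm over their backs; the gripper's body (75 mm by 178 mm) begins 61 mm behind the grasp point.
Start: joints at [-1.437, 0.359, 1.51, -0, 1.272, -0.115], TCP at [0.148, -0.581, 0.223] pointing down, gripper open.
Joint ranges: [-2.97, 2.97], [-1.01, 2.36], [0.21, 2.38], [-0.96, 4.11], [0.2, 2.71], [-2.98, 2.98]. Speed limits (rad/s): [2.39, 2.39, 3.14, 3.14, 3.14, 3.14].

INTERFACE

Orientations are given as a rotation vector (axis times angle).
In Python, from bench import manip, imaging gives the robot as it stands.
- The arm moves only by the tool drive_tool, never from a script. Its argument "targets" is a list of rows, each a list of 5 numbers: the shift along the tool's x, y, z in units of 50 mm (1.0 is 50 mm), then the turn about the tool's y in units of 6 degrees (1.0 is 6 degrees), then the finger opening in mm, from 0 to 87.8. A call has 1 to 12 rows; each row shifts and turns the commanded pose from where the row before left it, along the tool's axes as they then stand; what a row does not reach is not made up. A row lasts 1/8 s, in which the tool goes at most 62.5 mm and 10.7 degrees, less where a joint would pass 70% of its speed; a pose out of reach is approached as far as the arm can. A call is refused whole if a number of a shift passes 1 or a number of a turn 1, either way. A call with a gripper value outside its range is refused whole. The fingers move at their own pace and stop on an object; "squeeze" is the grip in N (left out, the last holds). Time passes only in rows, so rows that do not move let the fingers close. It gives the time, the measured TCP pose, the force and the opening at its end, in the units of the state.
- manip.state(): the state, without advancing time (a new reading comes with each control period).
- imaging.snapshot(name): name is "scene" or "top" or "wrist"; returns a dict with "frame" (384x512x3 uint8, red, green, blue), "mtx" (3x3 intrinsics, pixels), "rvec" (rotation vector, rad) and "tvec" (3), from world to camera coordinates, as OpenCV has them. Camera axes: x right, y down, z forward; pixel columns grow to the right and rows downward; lengths in m; the calibration is good to about 2 mm. A picture is of the moment at which its call begins. There is no depth.
- manip.sign_off(): hands the job in, once; it reports no verdict.
The state is a dict: "clock": time; "joints": joint angles; "dq": joint speeds; "joint_efforts": joint torques, N m; "position": TCP position; "eef_rot": TCP orientation; "contact_force": force on the tool from outside, world axes, zero at the start; "wrist_torque": the same for the moment, N m; "gripper_width": finger opening in m.
Only numpy, scipy, OpenCV 4.12 (cv2) and the standard library are available. Lean on these libraries where they do the work, as an engineer would, in place of code of your own. Each camera call takes 0.05 s, during which the arm holds its last target. There are 200 camera calls.

TASK

One of the two slotted latches on the cover of the ring-light supply is still open: its slot does not point at the white marks on its collar as the other's does. Take the flat-bladed key from its stand, set the blade in that latch's slot and gently turn it clockwise about a quarter turn until it comes up against its stop, without leaning on it or forcing it past the stop. Then put the key back upright and fully down in its stand, and leave the locked latch and everything else on the bench alone.

Things in the scene. Friction and masses are not known exactly. Their poses are not given: they have to be found in the camera images.
- unit: cream metal ring-light supply fixed on the bench, 150 mm (its x) by 220 mm (its y), 80 mm high, aluminium cover on top; origin at the centre of its underside, z up. The two latches stand on the cover, 30 mm towards -x of its middle, at y = +60 mm and -60 mm; the open one may be either.
- slot_a (a point): the OPEN latch: centre of the floor of its slot, on the turning axis; z up, x along the slot (it turns with the slot). The steel head is a disc 28 mm across whose top is 14 mm above the cover, with a straight slot right across it, 5 mm wide and 6 mm deep, its top edges chamfered 1.2 mm. The head is sprung and gives way downwards under the blade (see push_a).
- slot_b (a point): the same point on the latch that is already LOCKED; same make. Leave it alone.
- cam_a (a joint): turn of the open latch's head, rad, growing clockwise seen from above: 0 = open (slot along the unit's x), 1.571 = on its hard stop (slot along the unit's y, pointing at the white marks). Starts at 0 to 0.3; locked is above 1.53. Stiff: 0.05 to 0.08 N m all the way, rising steeply at the stop; stays where left. The blade has 0.1 rad of play and things flex, so the head lags the key.
- cam_b (a joint): the same for the locked latch, 1.571; it must stay above 1.45.
- twist_a (a joint): elastic twist of the open latch's mounting under the turning load, rad, positive clockwise; 0 unloaded, 5 N m per rad. Above 0.06 (0.3 N m) the latch is overstrained.
- push_a (a joint): how far the open latch's sprung head is pressed down, m; 0 unloaded, 2.5 N to start moving, then 2.5 N per mm. A few newtons suffice to keep the blade in the slot; above 0.005 (15 N) it is being leaned on too hard.
- key: latch key standing upright in the stand; origin at the centre of the blade's lower edge, z up to the handle, x along the blade's width. Steel blade 18 mm (x) by 3 mm (y), 10 mm long; round shank 9 mm across up to z = 38 mm; round flange 34 mm across, z = 38 to 42 mm; black handle, 30 mm (x) by 16 mm (y), z = 42 to 86 mm, to be gripped across its 16 mm. 120 g.
- stand_mouth (a point): grey block that holds the key, fixed, 70 x 70 mm, 46 mm high: centre of the mouth in its top. The mouth is a through slot 24 mm along x and 13 mm along y (its edge chamfered 2 mm); the key hangs in it by its flange, which rests on the block's top, so the blade's lower edge is then 38 mm below this point. The key's x is along the stand's x, either way round.
- spool_small: small solder spool, 44 mm across, 22 mm high, standing on the rear part of the supply's cover; leave it where it is
- spool_big: larger solder spool, 64 mm across, 38 mm high, on the mat; leave it where it is
- flask: conical glass flux flask with yellow screw cap, 72 mm across the foot, 98 mm high; leave it where it is
- board: small green circuit board with parts on it, 70 x 90 mm, lying flat; leave it where it is
- screwdriver: ordinary screwdriver lying on the mat, 160 mm long; not needed here; leave it where it is
- tray: grey open parts tray, 80 x 110 mm, 25 mm high; leave it where it is
- tin: round steel tin, 44 mm across, 30 mm high; leave it where it is
- latch_a: the open latch as a whole, fixed on the cover: a dark collar 40 mm across and 2 mm high, with the turning head on it; origin at the collar's underside. Two white marks on the collar lie along its y, the locked direction.
- stand: the key's stand; origin at the centre of its underside, z up
Not all that is in view belongs to the job. What is shaped like the key but purple or turquoise is not meant.

How it is judged:
On the way, in this order (a step that is already met when the one before it is completed fails the run):
1. the key is lifted out of its stand (z of key in the frame of stand_mouth above 0.005 m), for 0.1 s.
2. the blade is down in the open latch's slot (z of key in the frame of slot_a below 0.003 m and horizontal distance between key and slot_a below 0.006 m), for 0.1 s.
3. with the blade in its slot, the open latch is turned home (all of step 2 and value of joint cam_a above 1.53 rad), for 0.1 s.
At the end, for the whole second after the job is handed in: The latch that was open is turned to at least 1.53 of 1.571 rad, the other is still locked; the key stands in its stand, blade edge at least 35 mm below the stand's top, within 8 mm of the mouth's centre and within 0.08 rad of upright, released and at rest (value of joint cam_a above 1.53 rad and value of joint cam_b above 1.45 rad and horizontal distance between key and stand_mouth below 0.008 m and z of key in the frame of stand_mouth below -0.035 m and angle between key's own z axis and vertical below 0.08 rad and linear speed of key below 0.02 m/s and contact force between key and the fingers below 0.1 N); the robot touches nothing.
It fails at once if the open latch is overstrained by turning it too hard (more than 0.3 N m, either way) (value of joint twist_a above 0.06 rad or value of joint twist_a below -0.06 rad).
It fails at once if the open latch is leaned on with more than 15 N, or the key is pressed on the supply's cover with more than 25 N (value of joint push_a above 0.005 m or contact force between key and unit above 25 N).
It fails at once if the locked latch is turned (value of joint cam_b below 1.45 rad).
It fails at once if the arm or fingers press on the latch or the supply (contact force between any of the fingers, the arm and unit above 5 N or contact force between any of the fingers, the arm and latch_a above 5 N).
It fails at once if another thing on the bench is moved more than 30 mm (distance of any of spool_small, spool_big, flask, board, screwdriver, tray, tin from where it was at the start of the episode above 0.03 m).
It also fails if it takes over 67 s, if anything falls off the work surface, if the arm or the gripper's body presses on something with over 40 N, if the wrist force passes 120 N, or if a joint passes its speed limit or range.

## Working session

There is one attempt and no reset: what is moved stays moved. The work goes in short steps, Python scripts to look and compute and a tool call to move; the robot and the scene stay as the last step left them, time stands still between calls to the robot, and variables do not carry over. Pictures are saved under pics/ and viewed, about 8 in all and at most 12, crops included, and the job is handed in when it is done.

Besides the shell and the picture viewer there is one more tool, called after "Emit:" by a JSON object that holds its "api" and its "payload", one argument or row to a line. drive_tool: Moves the arm, as the interface text tells. Its arguments: {"type":"object","properties":{"targets":{"type":"array","items":{"type":"array","items":{"type":"number"}}},"squeeze":{"type":"number"}},"required":["targets"]}

```bash
mkdir -p pics
cat > h.py <<'E'
from bench import manip, imaging
import numpy as np, cv2
def snap(n,f=None):
    s=imaging.snapshot(n)
    if f: cv2.imwrite('pics/'+f+'.png',cv2.cvtColor(s['frame'],cv2.COLOR_RGB2BGR)); np.savez('pics/'+f,**s)
    return s
def ray(s,uv,z):
    R=cv2.Rodrigues(np.array(s['rvec'],float))[0]; t=np.array(s['tvec'],float).ravel()
    c=-R.T@t; d=R.T@np.linalg.inv(s['mtx'])@np.array([uv[0],uv[1],1.])
    return c+d*(z-c[2])/d[2]
def proj(s,P):
    return cv2.projectPoints(np.array(P,float).reshape(-1,3),np.array(s['rvec'],float),np.array(s['tvec'],float),np.array(s['mtx'],float),None)[0].reshape(-1,2)
def load(f): return dict(np.load('pics/'+f+'.npz'))
E
python3 - <<'E'
from h import *
a=snap('scene','s1');b=snap('top','t1');st=manip.state()
print(st)
im=np.hstack([a['frame'],b['frame']])
cv2.imwrite('pics/both.png',cv2.cvtColor(cv2.resize(b['frame'],(800,600),interpolation=cv2.INTER_CUBIC),cv2.COLOR_RGB2BGR))
print(cv2.Rodrigues(st['eef_rot'] if 0 else np.array(st['eef_rot'],float))[0])
for s in(a,b):
  R=cv2.Rodrigues(np.array(s['rvec'],float))[0]; print(-R.T@np.array(s['tvec']).ravel(),R[2],s['mtx'][0][0])
E
```

```text
{'clock': 0.1, 'joints': array([-1.43709732e+00,  3.59424901e-01,  1.51132323e+00, -2.17204884e-06,
        1.27250713e+00, -1.15089874e-01]), 'dq': array([ 0.00031033, -0.00099058, -0.00347547, -0.0010159 , -0.0014329 ,
       -0.00051931]), 'joint_efforts': array([ 1.02329886e-04, -5.16358459e+01, -2.71404934e+01,  6.76425453e-02,
        2.76069890e-02, -3.48354331e-05]), 'position': array([ 0.14765172, -0.58090176,  0.22189884]), 'eef_rot': array([-0.26123593,  2.09081481, -2.08731466]), 'contact_force': array([0.98897862, 0.32161233, 0.56946755]), 'wrist_torque': array([ 0.021545  , -0.00757633, -0.03933245]), 'gripper_width': 0.08806542203060296}
[[-9.69211211e-01 -2.23684506e-04  2.46230743e-01]
 [-2.46230773e-01  1.64748994e-03 -9.69209829e-01]
 [-1.88865452e-04 -9.99998618e-01 -1.65184373e-03]]
[0.97248245 0.33334033 0.88276576] [-0.43968151 -0.25988711 -0.85973185] 416.154249160607
[0.47787515 0.05904029 0.8514798 ] [ 0.09940422  0.01620444 -0.99491518] 346.95844698669237
```

View pics/both.png

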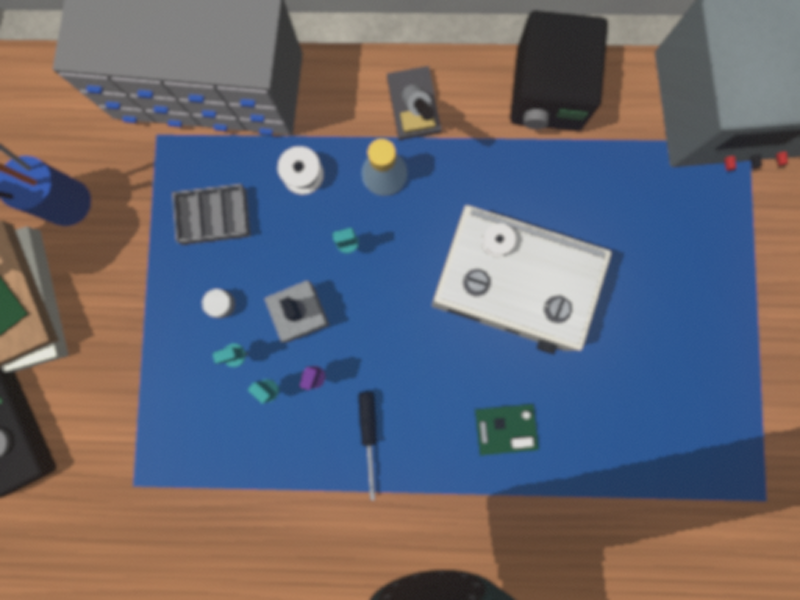

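View pics/s1.png

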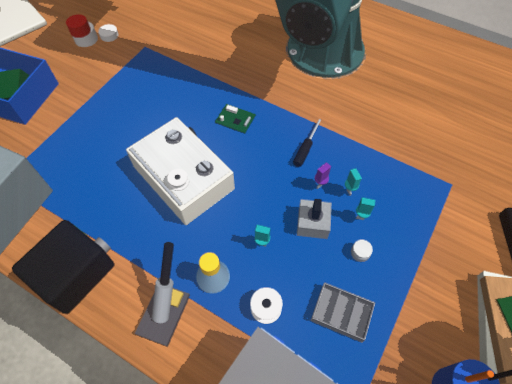

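Run:
```python
from h import *
s=load('t1');f=s['frame']
c1=cv2.resize(f[170:230,160:220],(400,400),interpolation=cv2.INTER_CUBIC)
c2=cv2.resize(f[150:230,280:380],(500,400),interpolation=cv2.INTER_CUBIC)
v=np.hstack([cv2.resize(c1,(360,360)),cv2.resize(c2,(440,352+8))])
cv2.imwrite('pics/c.png',cv2.cvtColor(v,cv2.COLOR_RGB2BGR))
hsv=cv2.cvtColor(f,cv2.COLOR_RGB2HSV)
m=((hsv[...,1]<110)).astype(np.uint8)
for nm,p,z in(('stand',(189,200),.046),('unit',(335,177),.08)):
  n,l,st,ce=cv2.connectedComponentsWithStats(m)
  best=[i for i in range(1,n) if st[i][0]-1<=p[0]<=st[i][0]+st[i][2] and st[i][1]<=p[1]<=st[i][1]+st[i][3] and 200<st[i][4]<20000]
  for i in best:
    r=cv2.minAreaRect(np.argwhere(l==i)[:,::-1].astype(np.float32)); print(nm,st[i],r)
    W=np.array([ray(s,q,z) for q in cv2.boxPoints(r)]);print(W.round(4),W.mean(0).round(4),np.linalg.norm(np.diff(W,axis=0),axis=1))
for n,p,z in(('L',(304.6,180.5),.094),('R',(357,198),.094),('stand',(188,198),.046),('keytop',(186,197),.124)): print(n,ray(s,p,z))
for q in((346,240),(312,377),(228,355),(263,390),(368,405),(217,303)): print(q,ray(s,np.array(q)*.64,.05).round(3))
```

```text
stand [ 169  179   42   41 1072] ((189.20689392089844, 199.01722717285156), (32.86807632446289, 33.42516326904297), 68.19859313964844)
[[0.5637 0.2795 0.046 ]
 [0.5943 0.2076 0.046 ]
 [0.5231 0.1766 0.046 ]
 [0.4929 0.2479 0.046 ]] [0.5435 0.2279 0.046 ] [0.0781373  0.07769488 0.07741388]
unit [ 276  131  117   95 7271] ((333.8999938964844, 179.79998779296875), (102.77401733398438, 74.94596862792969), 18.434947967529297)
[[ 0.5437  0.0327  0.08  ]
 [ 0.7068 -0.0189  0.08  ]
 [ 0.6353 -0.2378  0.08  ]
 [ 0.4757 -0.1827  0.08  ]] [ 0.5904 -0.1017  0.08  ] [0.17115559 0.23027235 0.16890422]
L [ 0.5846914  -0.03502952  0.094     ]
R [ 0.54806206 -0.14933734  0.094     ]
stand [0.54565491 0.23076524 0.046     ]
keytop [0.54113606 0.21845217 0.124     ]
(346, 240) [0.651 0.155 0.05 ]
(312, 377) [0.446 0.199 0.05 ]
(228, 355) [0.476 0.325 0.05 ]
(263, 390) [0.426 0.271 0.05 ]
(368, 405) [0.407 0.116 0.05 ]
(217, 303) [0.553 0.345 0.05 ]
```

View pics/c.png

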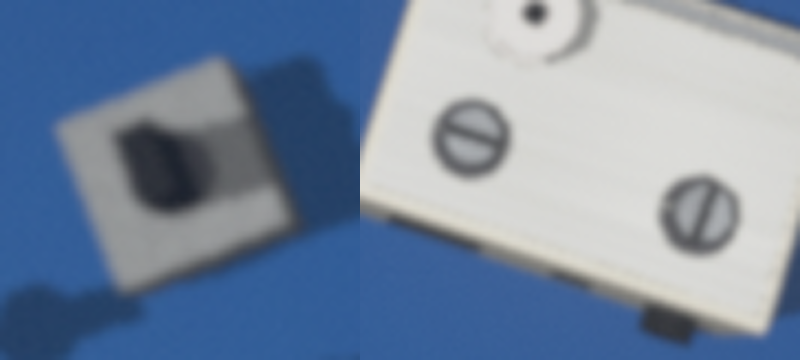

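Candidates for the key are black in the grey stand at top-view (186,197), turquoise at (221,154), (146,227) and (168,250), and purple at (200,241). The black one in the stand is the key, because it fits the description. The crop confirms it. The right latch at (357,198) has its slot along the unit's x, so it is the open one. The left latch at (305,180) is locked.

```bash
cat >> h.py <<'E'
def pose():
    st=manip.state(); R=cv2.Rodrigues(np.array(st['eef_rot'],float))[0]
    return np.array(st['position']),np.degrees(np.arctan2(R[1,2],R[0,2])),st
def rows(p,yaw,way,grip,maxt=1.0,dec=2):
    """way: list of (pos,yaw,nrows), dead-reckoned from p,yaw; rounded rows"""
    p=np.array(p,float);out=[]
    for q,y,n in way:
        for k in range(n):
            a=np.radians(yaw); z=np.array([np.cos(a),np.sin(a),0]); yv=np.array([0,0,-1.]); x=np.cross(yv,z)
            d=(np.array(q)-p)/(n-k)/.05
            v=[round(float(d@e),dec) for e in(x,yv,z)]; t=round(float(np.clip(-(y-yaw)/(n-k)/6,-maxt,maxt)),dec)
            out.append(v+[t,grip]); p=p+.05*(v[0]*x+v[1]*yv+v[2]*z); yaw-=6*t
    print('end',p.round(4),round(yaw,2),'n',len(out))
    for i in range(0,len(out),12): print(str(out[i:i+12]).replace(' ',''))
E
python3 - <<'E'
from h import *
p,y,_=pose()
rows(p,y,[((.45,-.3,.26),y+72,12),((.535,.2,.25),113,20)],86,dec=1)
E
```

```text
end [0.538  0.1988 0.2519] 113.25 n 32
[[-0.6,-0.1,-0.3,-1.0,86],[-0.6,-0.1,-0.3,-1.0,86],[-0.7,-0.1,-0.2,-1.0,86],[-0.7,-0.1,-0.1,-1.0,86],[-0.7,-0.0,-0.1,-1.0,86],[-0.7,-0.1,0.0,-1.0,86],[-0.7,-0.0,0.1,-1.0,86],[-0.7,-0.1,0.2,-1.0,86],[-0.6,-0.0,0.2,-1.0,86],[-0.6,-0.1,0.3,-1.0,86],[-0.6,-0.0,0.3,-1.0,86],[-0.5,-0.1,0.4,-1.0,86]]
[[-0.5,0.0,0.1,-1.0,86],[-0.5,0.0,0.1,-1.0,86],[-0.5,0.0,0.2,-1.0,86],[-0.5,0.0,0.2,-1.0,86],[-0.4,0.0,0.3,-1.0,86],[-0.4,0.0,0.3,-1.0,86],[-0.4,0.0,0.3,-1.0,86],[-0.3,0.0,0.4,-1.0,86],[-0.3,0.0,0.4,-1.0,86],[-0.3,0.0,0.4,-1.0,86],[-0.2,0.0,0.5,-0.9,86],[-0.2,0.0,0.5,-1.0,86]]
[[-0.1,0.0,0.5,-0.9,86],[-0.1,0.0,0.5,-1.0,86],[-0.0,0.0,0.5,-0.9,86],[0.0,0.0,0.5,-1.0,86],[0.1,0.1,0.5,-0.9,86],[0.1,0.0,0.5,-1.0,86],[0.2,0.1,0.4,-0.9,86],[0.3,0.0,0.4,-1.0,86]]
```

Emit:
{"api": "drive_tool", "payload": {
  "targets": [
    [-0.6,-0.1,-0.3,-1.0,86],
    [-0.6,-0.1,-0.3,-1.0,86],
    [-0.7,-0.1,-0.2,-1.0,86],
    [-0.7,-0.1,-0.1,-1.0,86],
    [-0.7,0.0,-0.1,-1.0,86],
    [-0.7,-0.1,0.0,-1.0,86],
    [-0.7,0.0,0.1,-1.0,86],
    [-0.7,-0.1,0.2,-1.0,86],
    [-0.6,0.0,0.2,-1.0,86],
    [-0.6,-0.1,0.3,-1.0,86],
    [-0.6,0.0,0.3,-1.0,86],
    [-0.5,-0.1,0.4,-1.0,86]
  ]
}}

```text
clock: 1.6
position: [0.4479, -0.2988, 0.2621]
eef_rot: [-1.179, 1.256, -1.253]
contact_force: [-0.1, -0.6, -0.3]
gripper_width: 0.0857
```

Emit:
{"api": "drive_tool", "payload": {
  "targets": [
    [-0.5,0.0,0.1,-1.0,86],
    [-0.5,0.0,0.1,-1.0,86],
    [-0.5,0.0,0.2,-1.0,86],
    [-0.5,0.0,0.2,-1.0,86],
    [-0.4,0.0,0.3,-1.0,86],
    [-0.4,0.0,0.3,-1.0,86],
    [-0.4,0.0,0.3,-1.0,86],
    [-0.3,0.0,0.4,-1.0,86],
    [-0.3,0.0,0.4,-1.0,86],
    [-0.3,0.0,0.4,-1.0,86],
    [-0.2,0.0,0.5,-0.9,86],
    [-0.2,0.0,0.5,-1.0,86]
  ]
}}

```text
clock: 3.1
position: [0.502, 0.0037, 0.2624]
eef_rot: [-1.549, 0.304, -0.303]
contact_force: [0.4, 0.5, 0.6]
gripper_width: 0.0863
```

Emit:
{"api": "drive_tool", "payload": {
  "targets": [
    [-0.1,0.0,0.5,-0.9,86],
    [-0.1,0.0,0.5,-1.0,86],
    [0.0,0.0,0.5,-0.9,86],
    [0.0,0.0,0.5,-1.0,86],
    [0.1,0.1,0.5,-0.9,86],
    [0.1,0.0,0.5,-1.0,86],
    [0.2,0.1,0.4,-0.9,86],
    [0.3,0.0,0.4,-1.0,86],
    [0,0,0,0,86]
  ]
}}

```text
clock: 4.22
position: [0.5381, 0.1994, 0.2521]
eef_rot: [-1.547, -0.319, 0.32]
contact_force: [-0.5, 0.2, 0.2]
gripper_width: 0.086
```

Run:
```python
from h import *
p,y,st=pose();print(p,y,st['joints'],st['clock'])
s=snap('wrist','w1'); t=snap('top','t2')
R=cv2.Rodrigues(np.array(s['rvec'],float))[0];print(-R.T@np.array(s['tvec']).ravel(),R[2],s['mtx'][0][0])
print(proj(s,[[.5435,.2279,.046],[.5435,.2279,.132]]))
```

```text
[0.53805276 0.19936661 0.25214207] 113.33870392410198 [ 2.34254641e-01  2.96152739e-01  1.52853265e+00  3.51259850e-04
  1.31751018e+00 -1.74396715e+00] 4.225
[0.46329589 0.16668129 0.41396247] [ 0.27602821  0.1194866  -0.95369355] 342.3109419149171
[[282.9622901  178.06609043]
 [289.0227794  203.45666495]]
```

View pics/w1.png

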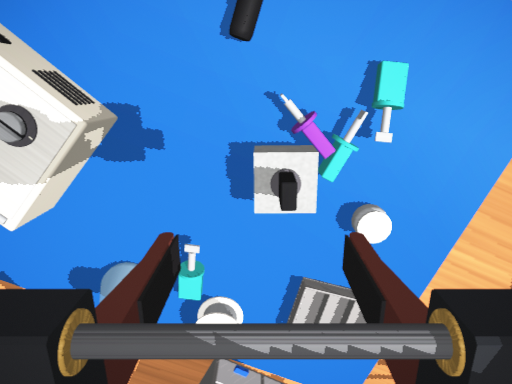

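Run:
```python
from h import *
s=load('w1');f=s['frame']
c=f[140:220,240:330]; g=c.max(2)
cv2.imwrite('pics/c2.png',cv2.cvtColor(cv2.resize(c,None,fx=6,fy=6,interpolation=cv2.INTER_CUBIC),cv2.COLOR_RGB2BGR))
hsv=cv2.cvtColor(f,cv2.COLOR_RGB2HSV)
m=((hsv[...,1]<60)&(hsv[...,2]>150)).astype(np.uint8); m[:140]=0;m[225:]=0;m[:,:240]=0;m[:,330:]=0
pts=cv2.convexHull(np.argwhere(m)[:,::-1].astype(np.float32)); r=cv2.minAreaRect(pts);print(r)
W=np.array([ray(s,q,.046) for q in cv2.boxPoints(r)]);print(W.round(4),W.mean(0),np.linalg.norm(np.diff(W,axis=0),axis=1),np.degrees(np.arctan2(*np.diff(W,axis=0)[:,[1,0]].T)))
```

```text
((285.5, 182.0), (60.0, 65.0), 90.0)
[[0.5297 0.1859 0.046 ]
 [0.5018 0.2507 0.046 ]
 [0.5642 0.2814 0.046 ]
 [0.5937 0.213  0.046 ]] [0.54737418 0.23277017 0.046     ] [0.07056058 0.06955744 0.07452854] [113.30597027  26.17382197 -66.69969577]
```

View pics/c2.png

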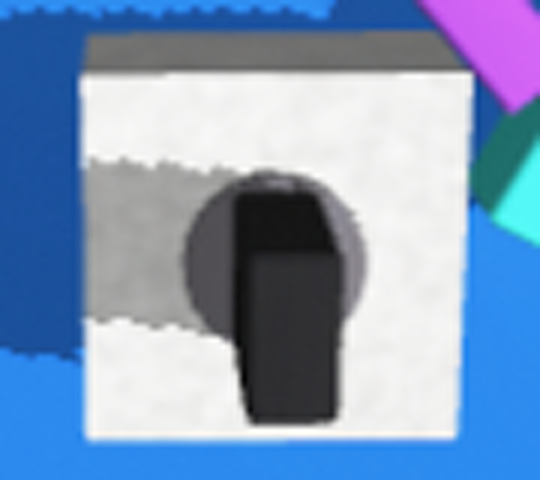

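Run:
```python
from h import *
s=load('w1')
for nm,C,z in(('h',[(250,255),(340,255),(338,422),(252,424)],.132),('s',[(82,72),(472,70),(457,438),(86,438)],.046)):
  W=np.array([ray(s,(240+(x+.0)/6-.4,140+y/6-.4),z) for x,y in C]);W=np.vstack([W,W[:1]]);D=np.diff(W,axis=0)
  print(nm,W[:4].mean(0),np.linalg.norm(D,axis=1),np.degrees(np.arctan2(D[:,1],D[:,0])))
```

```text
h [0.53761446 0.22494634 0.132     ] [0.01282005 0.02532702 0.01256741 0.02564384] [ 113.30320528   24.42036519  -65.28035626 -155.02022535]
s [0.54751705 0.23258165 0.046     ] [0.07051817 0.07101111 0.0709374  0.07063602] [ 113.60259371   23.87514603  -66.69975565 -156.46266111]
```

Run:
```python
from h import *
s=load('w1')
C=[(250,255),(340,255),(338,422),(252,424)]
h=np.mean([ray(s,(240+x/6-.4,140+y/6-.4),.094) for x,y in C],0);print(h, proj(load('t2'),[h]))
p,y,_=pose()
h=(h[:2]+[.5475,.2326])/2;print(h)
rows(p,y,[((*h,.16),113.5,4),((*h,.068),113.5,4)],60)
```

```text
[0.54763036 0.23279871 0.094     ] [[182.5482065  195.18026345]]
[0.54756518 0.23269935]
end [0.5476 0.2327 0.0678] 113.49 n 8
[[0.11,0.46,0.14,-0.01,60],[0.12,0.46,0.14,-0.01,60],[0.11,0.46,0.14,-0.02,60],[0.12,0.47,0.14,-0.01,60],[-0.0,0.46,0.0,-0.0,60],[-0.0,0.46,0.0,-0.0,60],[-0.0,0.46,0.0,-0.0,60],[-0.0,0.46,0.0,-0.0,60]]
```

Emit:
{"api": "drive_tool", "payload": {
  "targets": [
    [0.11,0.46,0.14,-0.01,50],
    [0.12,0.46,0.14,-0.01,50],
    [0.11,0.46,0.14,-0.02,50],
    [0.12,0.47,0.14,-0.01,50],
    [0,0.5,0,0,50],
    [0,0.5,0,0,50],
    [0,0.5,0,0,50],
    [0,0.5,0,0,50],
    [0,0,0,0,50]
  ]
}}

```text
clock: 5.45
position: [0.5462, 0.2316, 0.0587]
eef_rot: [-1.547, -0.318, 0.324]
contact_force: [-0.6, 0.2, 0.8]
gripper_width: 0.0502
```

Run:
```python
from h import *
p,y,st=pose();print(p,y)
s=snap('wrist','w2')
c=s['frame'][130:384,150:400]
cv2.imwrite('pics/c3.png',cv2.cvtColor(cv2.resize(c,None,fx=2.3,fy=2.3),cv2.COLOR_RGB2BGR))
```

```text
[0.54621144 0.23159092 0.05866313] 113.44655445965503
```

View pics/c3.png

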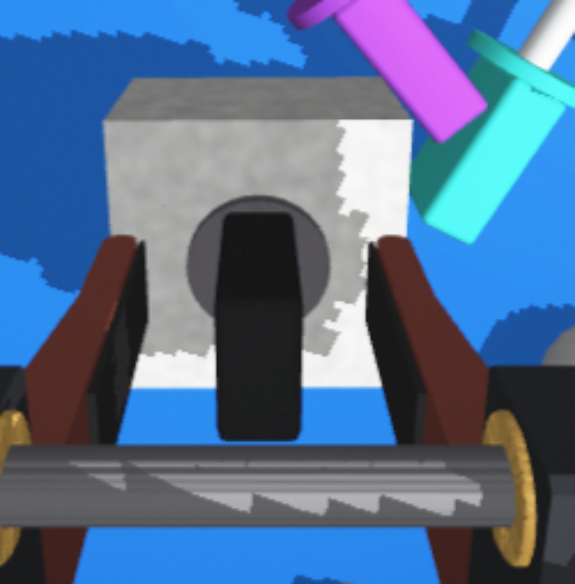

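The handle sits centred between the fingers, at crop x 260 against a jaw middle of 255. I'll close and then lift a little.

Emit:
{"api": "drive_tool", "payload": {
  "targets": [
    [0,0,0,0,5],
    [0,0,0,0,5],
    [0,0,0,0,5],
    [0,0,0,0,5],
    [0,0,0,0,5],
    [0,0,0,0,5]
  ],
  "squeeze": 40
}}

```text
clock: 6.25
position: [0.5483, 0.2332, 0.0606]
eef_rot: [-1.546, -0.323, 0.322]
contact_force: [-0.9, -0.3, 4.9]
gripper_width: 0.0159
```

Emit:
{"api": "drive_tool", "payload": {
  "targets": [
    [0,0,0,0,5],
    [0,-0.2,0,0,5],
    [0,-0.4,0,0,5],
    [0,-0.5,0,0,5],
    [0,-0.5,0,0,5],
    [0,-0.5,0,0,5],
    [0,-0.5,0,0,5],
    [0,0,0,0,5]
  ]
}}

```text
clock: 7.25
position: [0.5494, 0.2335, 0.1922]
eef_rot: [-1.546, -0.326, 0.319]
contact_force: [-0.2, -0.4, -1.8]
gripper_width: 0.0159
```

Run:
```python
from h import *
p,y,st=pose();print(p,y)
rows(p,y,[((.56,.05,.24),95,6),((.535,-.11,.24),80,6)],5,dec=2)
```

```text
[0.54937303 0.23350662 0.19221038] 113.55857846668623
end [ 0.5349 -0.1102  0.2402] 80.02 n 12
[[-0.21,-0.16,-0.57,0.52,5],[-0.18,-0.16,-0.59,0.51,5],[-0.15,-0.16,-0.59,0.52,5],[-0.12,-0.16,-0.6,0.51,5],[-0.08,-0.16,-0.61,0.52,5],[-0.05,-0.16,-0.61,0.51,5],[-0.13,0.0,-0.52,0.42,5],[-0.11,0.0,-0.53,0.42,5],[-0.08,0.0,-0.54,0.42,5],[-0.06,0.0,-0.54,0.41,5],[-0.04,0.0,-0.54,0.42,5],[-0.01,0.0,-0.54,0.41,5]]
```

Emit:
{"api": "drive_tool", "payload": {
  "targets": [
    [-0.2,-0.16,-0.57,0.52,5],
    [-0.18,-0.16,-0.59,0.51,5],
    [-0.15,-0.16,-0.59,0.52,5],
    [-0.12,-0.16,-0.6,0.51,5],
    [-0.08,-0.16,-0.61,0.52,5],
    [-0.05,-0.16,-0.61,0.51,5],
    [-0.13,0,-0.52,0.42,5],
    [-0.11,0,-0.53,0.42,5],
    [-0.08,0,-0.54,0.42,5],
    [-0.06,0,-0.54,0.41,5],
    [-0.04,0,-0.54,0.42,5],
    [0,0,0,0,5]
  ]
}}

```text
clock: 8.75
position: [0.5371, -0.085, 0.2368]
eef_rot: [-1.568, 0.107, -0.103]
contact_force: [-0.4, 0.6, -1.0]
gripper_width: 0.0159
```

Run:
```python
from h import *
p,y,st=pose();print(p,y,st['joints'])
s=snap('wrist','w3');snap('scene','s3')
cv2.imwrite('pics/w3b.png',cv2.cvtColor(cv2.resize(s['frame'],(800,600),interpolation=cv2.INTER_CUBIC),cv2.COLOR_RGB2BGR))
```

```text
[ 0.53711713 -0.0850163   0.23681871] 82.34089214537926 [-2.83843189e-01  2.66217582e-01  1.61137530e+00 -2.64931966e-04
  1.26611186e+00 -1.72088319e+00]
```

View pics/w3b.png

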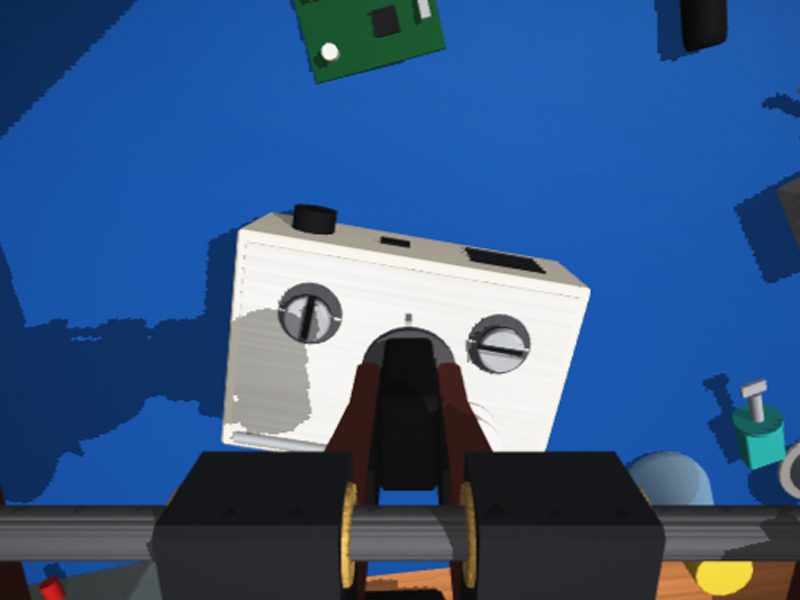

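The open latch is at (309,313), with white marks left and right of it. The locked latch is at (499,347).

Run:
```python
from h import *
s=load('w3');f=s['frame']
crops=[]
for nm,(u,v) in(('open',(198,201)),('lock',(319,220))):
  x0,y0=u-26,v-26; c=f[y0:y0+52,x0:x0+52]
  up=cv2.resize(c,None,fx=7.5,fy=7.5,interpolation=cv2.INTER_CUBIC);crops.append(up)
cv2.imwrite('pics/c4.png',cv2.cvtColor(np.hstack(crops),cv2.COLOR_RGB2BGR))
```

```text
(no output)
```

View pics/c4.png

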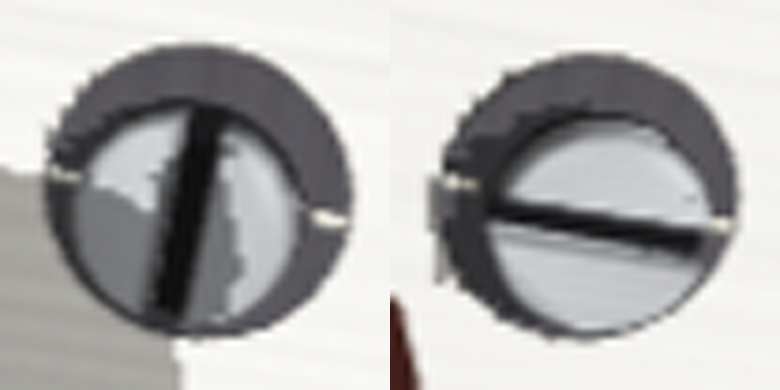

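Run:
```python
from h import *
s=load('w3');T=load('t1')
def W(u,v,x,y,z): return ray(s,(u-26+x/7.5-.43,v-26+y/7.5-.43),z)
def ang(a,b): d=b-a; return np.degrees(np.arctan2(d[1],d[0]))
cen={}
for nm,(u,v),col,mk,sl in(('open',(198,201),[(45,190),(352,195),(198,43),(198,338)],[(62,175),(328,217)],[(168,308),(207,110)]),('lock',(319,220),[(55,195),(348,195),(208,52),(208,340)],[(70,182),(332,224)],[(107,210),(310,243)])):
  c=np.mean([W(u,v,*q,.082) for q in col],0); M=[W(u,v,*q,.082) for q in mk]; S=[W(u,v,*q,.092) for q in sl]
  d=[np.linalg.norm(W(u,v,*col[i],.082)-W(u,v,*col[i+1],.082)) for i in(0,2)]
  print(nm,'collar',c.round(4),'marks',np.mean(M,0).round(4),ang(*M),'slot',np.mean(S,0).round(4),ang(*S),d); cen[nm]=c
print('line',ang(cen['open'],cen['lock']),np.linalg.norm(cen['open']-cen['lock']))
print(proj(T,[np.append(cen['open'][:2],.094),np.append(cen['lock'][:2],.094)]))
# key in scene view
a=load('s3');p,y,_=pose()
print(proj(a,[p,p-[0,0,.0526]]))
f=a['frame']; q=proj(a,[p-[0,0,.03]])[0].astype(int)
c=f[q[1]-45:q[1]+45,q[0]-45:q[0]+45]
cv2.imwrite('pics/c5.png',cv2.cvtColor(cv2.resize(c,None,fx=6,fy=6,interpolation=cv2.INTER_CUBIC),cv2.COLOR_RGB2BGR));print(q)
```

```text
open collar [ 0.5534 -0.1488  0.082 ] marks [ 0.5538 -0.1492  0.082 ] 72.76124886582052 slot [ 0.5524 -0.1482  0.092 ] 158.66398427855063 [np.float64(0.03989705344683938), np.float64(0.04050993372997637)]
lock collar [ 0.5897 -0.0327  0.082 ] marks [ 0.5906 -0.0332  0.082 ] 72.61330864695447 slot [ 0.5897 -0.0338  0.092 ] 72.45383169133751 [np.float64(0.038811564645026914), np.float64(0.04102602688189815)]
line 72.6248881663955 0.12168278737072993
[[356.72197477 195.56819544]
 [303.53012408 178.2157253 ]]
[[190.73088824  98.93478604]
 [194.00824012 115.6471912 ]]
[192 108]
```

View pics/c5.png

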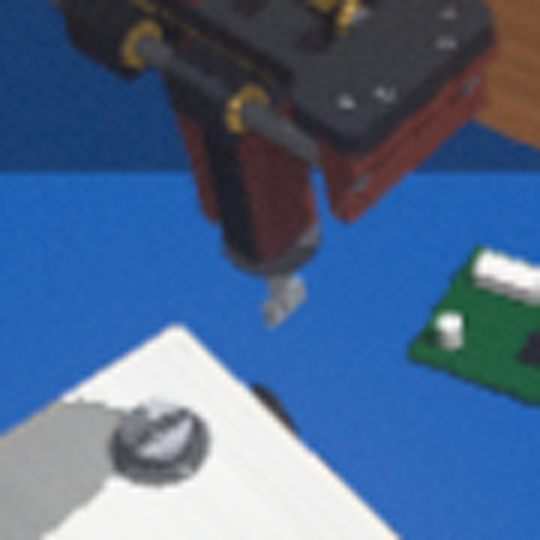

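Blade tip is at (194.2,115) in the scene view, against (194.0,115.6) predicted, so the key hangs straight. The latch is at about (0.553,−0.149) with its slot at −21° (cam about 0.07).

Run:
```python
from h import *
p,y,st=pose()
rows(p,y,[((.553,-.1487,.19),68.7,5),((.553,-.1487,.160),68.7,3)],5)
```

```text
end [ 0.5532 -0.1487  0.1602] 68.72 n 8
[[0.1,0.19,-0.25,0.46,5],[0.11,0.19,-0.25,0.46,5],[0.12,0.19,-0.24,0.46,5],[0.13,0.19,-0.23,0.46,5],[0.14,0.18,-0.23,0.45,5],[-0.0,0.2,-0.0,0.0,5],[-0.0,0.2,-0.0,0.0,5],[-0.0,0.2,-0.0,0.0,5]]
```

Emit:
{"api": "drive_tool", "payload": {
  "targets": [
    [0.1,0.19,-0.25,0.46,5],
    [0.11,0.19,-0.25,0.46,5],
    [0.12,0.19,-0.24,0.46,5],
    [0.13,0.19,-0.23,0.46,5],
    [0.14,0.18,-0.23,0.45,5],
    [0,0.2,0,0,5],
    [0,0.2,0,0,5],
    [0,0.2,0,0,5],
    [0,0,0,0,5],
    [0,0,0,0,5]
  ]
}}

```text
clock: 10.1
position: [0.554, -0.1489, 0.1614]
eef_rot: [-1.551, 0.291, -0.291]
contact_force: [0.2, 0.1, -0.3]
gripper_width: 0.0159
```

Run:
```python
from h import *
p,y,st=pose();print(p,y,st['contact_force'])
s=snap('wrist','w4');a=snap('scene','s4')
o=[]
for s_,P in((s,p-[0,0,.055]),(a,p-[0,0,.055])):
  q=proj(s_,[P])[0];qi=q.astype(int);print(q,qi)
  c=s_['frame'][qi[1]-25:qi[1]+25,qi[0]-25:qi[0]+25];o.append(cv2.resize(c,(400,400),interpolation=cv2.INTER_CUBIC))
cv2.imwrite('pics/c6.png',cv2.cvtColor(np.hstack(o),cv2.COLOR_RGB2BGR))
```

```text
[ 0.55399987 -0.14891521  0.16138813] 68.76283858584645 [ 0.22312435  0.05943157 -0.32224398]
[259.93403746 212.63713904] [259 212]
[171.3064849  130.91457113] [171 130]
```

View pics/c6.png

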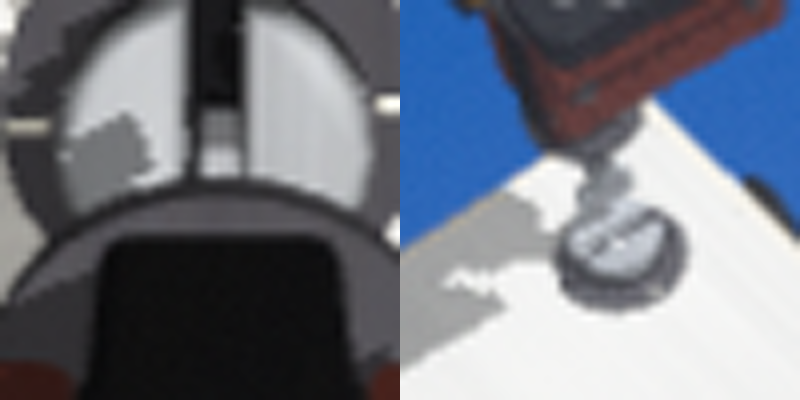

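In the wrist view the blade is at crop x 221 and the slot centre at 215, which is 0.6 mm off, and the two are parallel. I'll correct that and lower gently.

Emit:
{"api": "drive_tool", "payload": {
  "targets": [
    [0,0.08,-0.012,0,5],
    [0,0.08,0,0,5],
    [0,0.08,0,0,5],
    [0,0.06,0,0,5],
    [0,0.04,0,0,5],
    [0,0,0,0,5],
    [0,0,0,0,5]
  ]
}}

```text
clock: 11.08
position: [0.5537, -0.1497, 0.1443]
eef_rot: [-1.551, 0.291, -0.291]
contact_force: [-0.3, 0.3, -0.9]
gripper_width: 0.0155
```

Emit:
{"api": "drive_tool", "payload": {
  "targets": [
    [0,0.02,0,0,5],
    [0,0.02,0,0,5],
    [0,0.02,0,0,5],
    [0,0,0,0,5],
    [0,0,0,0,5]
  ]
}}

```text
clock: 11.7
position: [0.5536, -0.1496, 0.1412]
eef_rot: [-1.551, 0.291, -0.291]
contact_force: [0.4, -0.7, -0.3]
gripper_width: 0.0158
```

Emit:
{"api": "drive_tool", "payload": {
  "targets": [
    [0,0.02,0,0,5],
    [0,0.01,0,0,5],
    [0,0,0,0,5],
    [0,0,0,0,5]
  ]
}}

```text
clock: 12.2
position: [0.5537, -0.1497, 0.1399]
eef_rot: [-1.551, 0.291, -0.291]
contact_force: [-1.1, 0.8, 1.6]
gripper_width: 0.0159
```

Emit:
{"api": "drive_tool", "payload": {
  "targets": [
    [0,0.015,0,0,5],
    [0,0,0,0.4,5],
    [0,0,0,0.6,5],
    [0,0,0,0.7,5],
    [0,0,0,0.7,5],
    [0,0,0,0.7,5],
    [0,0,0,0.7,5],
    [0,0,0,0.7,5],
    [0,0,0,0.4,5],
    [0,0,0,0,5],
    [0,0,0,0,5]
  ]
}}

```text
clock: 13.58
position: [0.5535, -0.1504, 0.139]
eef_rot: [-1.46, 0.689, -0.69]
contact_force: [-2.8, -4.1, 4.0]
gripper_width: 0.0159
```

Run:
```python
from h import *
p,y,st=pose();print(p,y,st['contact_force'],st['wrist_torque'],st['joints'][5])
```

```text
[ 0.55345542 -0.15039685  0.13904971] 39.401056704626626 [-2.81983238 -4.06141857  3.96818152] [-0.96648479  0.42012167  0.07749146] -1.0719923698664233
```

Emit:
{"api": "drive_tool", "payload": {
  "targets": [
    [0,0,-0.016,0,5],
    [0,0,0,0.4,5],
    [0,0,0,0.6,5],
    [0,0,0,0.7,5],
    [0,0,0,0.7,5],
    [0,0,0,0.7,5],
    [0,0,0,0.7,5],
    [0,0,0,0.4,5],
    [0,0,0,0,5],
    [0,0,0,0,5]
  ]
}}

```text
clock: 14.82
position: [0.5525, -0.1508, 0.1389]
eef_rot: [-1.317, 1.025, -1.025]
contact_force: [-3.0, -4.8, 4.3]
gripper_width: 0.0159
```

Run:
```python
from h import *
p,y,st=pose();print(p,y,st['contact_force'],st['wrist_torque'],st['joints'][5])
```

```text
[ 0.55250839 -0.15079358  0.13894208] 14.177918347796176 [-2.95006481 -4.77096929  4.28062086] [-1.11299305  0.66013142  0.07855075] -0.6329807877301863
```

Emit:
{"api": "drive_tool", "payload": {
  "targets": [
    [0.012,0,-0.014,0,5],
    [0,0,0,0.4,5],
    [0,0,0,0.6,5],
    [0,0,0,0.7,5],
    [0,0,0,0.7,5],
    [0,0,0,0.7,5],
    [0,0,0,0.5,5],
    [0,0,0,0.4,5],
    [0,0,0,0,5],
    [0,0,0,0,5]
  ]
}}

```text
clock: 16.08
position: [0.5515, -0.1509, 0.1388]
eef_rot: [-1.124, 1.336, -1.334]
contact_force: [-4.5, -4.0, 4.7]
gripper_width: 0.016
```

Run:
```python
from h import *
p,y,st=pose();print(p,y,st['contact_force'],st['wrist_torque'],st['joints'][5])
```

```text
[ 0.55152201 -0.15093467  0.1387529 ] -9.837299165600681 [-4.51148457 -3.98452416  4.67046816] [-0.89793814  0.78077512  0.08923561] -0.21554229936463934
```

Emit:
{"api": "drive_tool", "payload": {
  "targets": [
    [0,0,0,0.4,5],
    [0,0,0,0.4,5],
    [0,0,0,0.4,5],
    [0,0,0,0.3,5],
    [0,0,0,0,5],
    [0,0,0,0,5]
  ]
}}

```text
clock: 16.82
position: [0.5512, -0.1509, 0.1387]
eef_rot: [-1.037, 1.449, -1.446]
contact_force: [-4.4, -3.5, 5.1]
gripper_width: 0.0158
```

Run:
```python
from h import *
p,y,st=pose();print(p,y,st['contact_force'],st['wrist_torque'],st['joints'][5])
```

```text
[ 0.55118212 -0.15085277  0.13867688] -18.83838694785527 [-4.35757593 -3.54108722  5.0983735 ] [-0.86132766  0.97594842  0.07095782] -0.058463377536202364
```

Torque is still free running at about 0.07–0.08, so the stop isn't reached yet. Smaller steps now.

Emit:
{"api": "drive_tool", "payload": {
  "targets": [
    [0,0,0,0.25,5],
    [0,0,0,0.25,5],
    [0,0,0,0,5]
  ]
}}

```text
clock: 17.2
position: [0.5511, -0.1508, 0.1387]
eef_rot: [-1.006, 1.486, -1.483]
contact_force: [-4.6, -2.4, 5.4]
gripper_width: 0.0157
```

Run:
```python
from h import *
p,y,st=pose();print(p,y,st['contact_force'],st['wrist_torque'],st['joints'][5])
```

```text
[ 0.55109882 -0.15081696  0.13865144] -21.852365588969413 [-4.59275765 -2.38689449  5.39608003] [-0.80040442  0.98822467  0.0741875 ] -0.005834674439853325
```

Emit:
{"api": "drive_tool", "payload": {
  "targets": [
    [0,0,0,0.2,5],
    [0,0,0,0,5]
  ]
}}

```text
clock: 17.45
position: [0.551, -0.1508, 0.1386]
eef_rot: [-0.993, 1.501, -1.498]
contact_force: [-4.3, -3.6, 4.6]
gripper_width: 0.0159
```

Run:
```python
from h import *
p,y,st=pose();print(p,y,st['contact_force'],st['wrist_torque'],st['joints'][5])
```

```text
[ 0.55101708 -0.15078808  0.1386122 ] -23.045617506252317 [-4.2811891 -3.640739   4.575182 ] [-0.84573007  1.01584738  0.12980706] 0.015016909757250601
```

Emit:
{"api": "drive_tool", "payload": {
  "targets": [
    [0,0,0,0.1,5],
    [0,0,0,0,5]
  ]
}}

```text
clock: 17.7
position: [0.551, -0.1508, 0.1386]
eef_rot: [-0.987, 1.508, -1.505]
contact_force: [-4.4, -3.6, 5.0]
gripper_width: 0.0159
```

Run:
```python
from h import *
p,y,st=pose();print(p,y,st['contact_force'],st['wrist_torque'],st['joints'][5])
for i in range(3):
  s=snap('wrist','w5' if i==0 else None);print(manip.state()['wrist_torque'][2])
```

```text
[ 0.5510345  -0.15076129  0.13861637] -23.637092674659474 [-4.40046406 -3.58714951  5.02647756] [-0.83337114  0.99194356  0.07852007] 0.02537273628850689
0.08359504485127738
0.08104123530328046
0.11121636350136088
```

```bash
cat >> h.py <<'E'
def tq():
    v=[]
    for i in range(5): imaging.snapshot('top'); v.append(manip.state()['wrist_torque'][2])
    p,y,st=pose(); print('yaw %.2f tau %.3f sd %.3f'%(y,np.mean(v),np.std(v)),p.round(4),st['contact_force'].round(1),st['clock'])
E
python3 -c "from h import *;tq()"
```

```text
yaw -23.63 tau 0.083 sd 0.023 [ 0.551  -0.1508  0.1386] [-4.5 -4.1  5.4] 18.1
```

Emit:
{"api": "drive_tool", "payload": {
  "targets": [
    [0,0,0,0.17,5],
    [0,0,0,0,5]
  ]
}}

```text
clock: 18.35
position: [0.551, -0.1508, 0.1386]
eef_rot: [-0.976, 1.521, -1.518]
contact_force: [-4.7, -3.1, 5.1]
gripper_width: 0.0159
```

```bash
python3 -c "from h import *;tq()"
```

```text
yaw -24.66 tau 0.090 sd 0.010 [ 0.551  -0.1507  0.1386] [-3.9 -3.7  5.9] 18.6
```

Emit:
{"api": "drive_tool", "payload": {
  "targets": [
    [0,0,0,0.17,5],
    [0,0,0,0,5]
  ]
}}

```text
clock: 18.85
position: [0.5509, -0.1507, 0.1386]
eef_rot: [-0.965, 1.534, -1.53]
contact_force: [-4.4, -4.3, 4.7]
gripper_width: 0.0157
```

```bash
python3 -c "from h import *;tq()"
```

```text
yaw -25.67 tau 0.090 sd 0.028 [ 0.5509 -0.1507  0.1386] [-4.9 -4.5  5.8] 19.1
```

Emit:
{"api": "drive_tool", "payload": {
  "targets": [
    [0,0,0,0.12,5],
    [0,0,0,0,5]
  ]
}}

```text
clock: 19.35
position: [0.5509, -0.1508, 0.1386]
eef_rot: [-0.957, 1.542, -1.539]
contact_force: [-3.8, -3.4, 5.9]
gripper_width: 0.0157
```

```bash
python3 -c "from h import *;tq()"
```

```text
yaw -26.39 tau 0.099 sd 0.032 [ 0.5509 -0.1507  0.1386] [-5.1 -3.7  5.1] 19.6
```

Emit:
{"api": "drive_tool", "payload": {
  "targets": [
    [0,0,0,0.17,5],
    [0,0,0,0,5]
  ]
}}

```text
clock: 19.85
position: [0.5509, -0.1507, 0.1385]
eef_rot: [-0.946, 1.555, -1.551]
contact_force: [-4.5, -4.1, 4.2]
gripper_width: 0.0161
```

```bash
python3 -c "from h import *;tq()"
```

```text
yaw -27.42 tau 0.085 sd 0.032 [ 0.5509 -0.1507  0.1386] [-5.  -4.   4.6] 20.1
```

Emit:
{"api": "drive_tool", "payload": {
  "targets": [
    [0,0,0,0.12,5],
    [0,0,0,0,5]
  ]
}}

```text
clock: 20.35
position: [0.5508, -0.1507, 0.1385]
eef_rot: [-0.938, 1.564, -1.56]
contact_force: [-4.5, -3.5, 5.6]
gripper_width: 0.0159
```

Run:
```python
from h import *
tq(); s=snap('wrist','w6');a=snap('scene','s6')
p,y,_=pose();o=[]
for s_ in(s,a):
  q=proj(s_,[[p[0],p[1],.09]])[0].astype(int);print(q)
  c=s_['frame'][q[1]-30:q[1]+30,q[0]-30:q[0]+30];o.append(cv2.resize(c,(400,400),interpolation=cv2.INTER_CUBIC))
cv2.imwrite('pics/c7.png',cv2.cvtColor(np.hstack(o),cv2.COLOR_RGB2BGR))
```

```text
yaw -28.13 tau 0.126 sd 0.035 [ 0.5509 -0.1507  0.1386] [-5.  -3.   5.4] 20.6
[259 219]
[172 133]
```

View pics/c7.png

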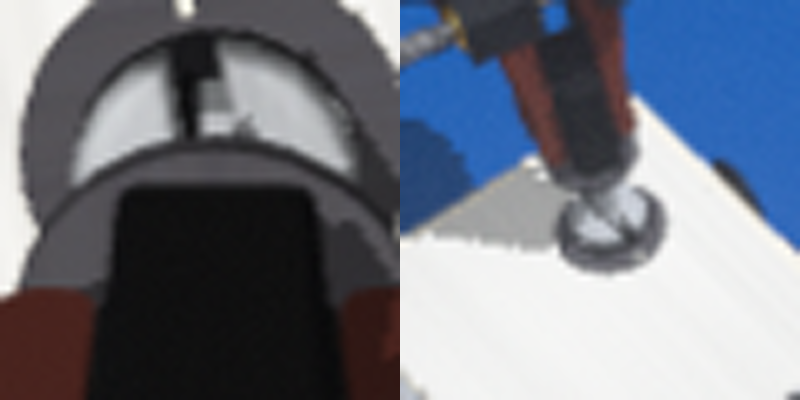

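```bash
python3 -c "from h import *;tq()"
```

```text
yaw -28.13 tau 0.106 sd 0.019 [ 0.5509 -0.1507  0.1386] [-4.4 -2.8  4.6] 20.95
```

Run:
```python
from h import *
s=load('w6')
f=cv2.cvtColor(s['frame'],cv2.COLOR_RGB2GRAY)
u0=259-30;v0=219-30
c=np.array([.5534,-.149])
for cam in(1.571,1.5,1.43,1.3):
  a=np.radians(-17.4)-cam; d=np.array([np.cos(a),np.sin(a)]);n=np.array([-d[1],d[0]])
  for w in(-.0037,.0037):
    q=proj(s,[[*(c+d*r+n*w),.0935] for r in(.012,.006)]); print(cam,w,((q-[u0,v0]+.5)*6.67).round(0).tolist(),'slope',((q[1]-q[0])[0]/(q[1]-q[0])[1]).round(3))
d=np.array([np.cos(np.radians(-107.4)),np.sin(np.radians(-107.4))]);print('mark',(proj(s,[[*(c+d*.018),.082]])-[u0,v0]+.5)*6.67)
for v in range(194,212,2): print(v,f[v,u0+20:u0+44].tolist())
```

```text
1.571 -0.0037 [[208.0, 310.0], [197.0, 255.0]] slope 0.208
1.571 0.0037 [[282.0, 298.0], [271.0, 242.0]] slope 0.197
1.5 -0.0037 [[217.0, 311.0], [202.0, 257.0]] slope 0.288
1.5 0.0037 [[290.0, 293.0], [275.0, 239.0]] slope 0.277
1.43 -0.0037 [[226.0, 311.0], [206.0, 258.0]] slope 0.37
1.43 0.0037 [[297.0, 289.0], [278.0, 235.0]] slope 0.359
1.3 -0.0037 [[243.0, 310.0], [216.0, 259.0]] slope 0.534
1.3 0.0037 [[310.0, 279.0], [284.0, 228.0]] slope 0.522
mark [[254.64950903 310.27006832]]
194 [84, 83, 83, 83, 73, 55, 48, 31, 29, 25, 25, 26, 36, 47, 45, 38, 31, 31, 39, 54, 76, 85, 86, 85]
196 [74, 48, 38, 49, 54, 37, 25, 24, 26, 25, 24, 26, 68, 105, 102, 99, 97, 94, 82, 62, 55, 42, 31, 49]
198 [75, 81, 88, 96, 91, 55, 24, 25, 26, 26, 25, 26, 50, 120, 167, 164, 155, 149, 144, 137, 123, 108, 96, 83]
200 [157, 167, 176, 169, 126, 70, 34, 17, 15, 20, 32, 42, 52, 107, 169, 190, 187, 187, 191, 196, 190, 175, 159, 145]
202 [202, 206, 200, 186, 146, 94, 55, 16, 19, 45, 87, 112, 112, 122, 153, 183, 187, 186, 187, 192, 195, 197, 196, 192]
204 [205, 202, 200, 195, 170, 113, 65, 16, 21, 45, 88, 114, 114, 114, 131, 171, 190, 186, 186, 191, 192, 192, 195, 198]
206 [199, 200, 201, 199, 182, 127, 67, 33, 16, 60, 136, 179, 179, 179, 170, 170, 168, 152, 186, 188, 190, 189, 190, 195]
208 [199, 200, 200, 197, 187, 154, 99, 60, 16, 58, 140, 187, 187, 187, 162, 108, 104, 115, 153, 187, 191, 191, 190, 192]
210 [199, 188, 160, 131, 104, 77, 56, 52, 47, 50, 55, 50, 46, 48, 51, 47, 48, 51, 59, 76, 93, 130, 160, 173]
```

The slot edges slope about 0.20 in the wrist view, as expected for cam about 1.57 (cam 1.50 would give 0.28). I'll nudge on until the torque rises clearly, staying well under 0.3.

Emit:
{"api": "drive_tool", "payload": {
  "targets": [
    [0,0,0,0.15,5],
    [0,0,0,0,5]
  ]
}}

```text
clock: 21.2
position: [0.5508, -0.1506, 0.1386]
eef_rot: [-0.928, 1.575, -1.571]
contact_force: [-4.8, -3.2, 5.4]
gripper_width: 0.0159
```

```bash
python3 -c "from h import *;tq()"
```

```text
yaw -29.03 tau 0.135 sd 0.031 [ 0.5508 -0.1506  0.1385] [-5.1 -3.1  5.4] 21.45
```

Emit:
{"api": "drive_tool", "payload": {
  "targets": [
    [0,0,0,0.15,5],
    [0,0,0,0,5]
  ]
}}

```text
clock: 21.7
position: [0.5508, -0.1506, 0.1385]
eef_rot: [-0.918, 1.585, -1.581]
contact_force: [-4.8, -4.0, 5.4]
gripper_width: 0.0158
```

```bash
python3 -c "from h import *;tq();tq()"
```

```text
yaw -29.93 tau 0.155 sd 0.020 [ 0.5508 -0.1506  0.1385] [-5.7 -2.8  6.7] 21.95
yaw -29.92 tau 0.134 sd 0.030 [ 0.5508 -0.1506  0.1385] [-5.5 -3.8  5.3] 22.2
```

Emit:
{"api": "drive_tool", "payload": {
  "targets": [
    [0,0,0,0.15,5],
    [0,0,0,0,5]
  ]
}}

```text
clock: 22.45
position: [0.5507, -0.1506, 0.1385]
eef_rot: [-0.907, 1.596, -1.592]
contact_force: [-5.0, -2.1, 5.1]
gripper_width: 0.0158
```

Run:
```python
from h import *
tq();tq()
s=snap('wrist','w7')
for n in('w6','w7'):
  s=load(n);f=cv2.cvtColor(s['frame'],cv2.COLOR_RGB2GRAY).astype(float)
  L=[];R=[]
  for v in range(199,209):
    r=f[v,245:275]; i=[k for k in range(3,12) if r[k-1]>=130>r[k]]
    if i: k=i[0]; L.append((v,245+k-1+(r[k-1]-130)/(r[k-1]-r[k])))
  L=np.array(L);m=np.polyfit(L[:,0],L[:,1],1)
  W=[ray(s,(np.polyval(m,v),v),.0935) for v in(199,208)];d=W[0]-W[1]
  print(n,m,np.degrees(np.arctan2(d[1],d[0])),'locked expected 72.6')
```

```text
yaw -30.82 tau 0.177 sd 0.029 [ 0.5508 -0.1506  0.1385] [-5.1 -2.4  6.3] 22.7
yaw -30.82 tau 0.165 sd 0.016 [ 0.5508 -0.1506  0.1385] [-5.1 -3.5  4.2] 22.95
w6 [  0.21502985 209.75573704] 72.95872840451457 locked expected 72.6
w7 [  0.22651555 207.02050921] 70.84660463446087 locked expected 72.6
```

Torque climbs steadily (0.085, 0.135, 0.17) and the slot lies at 71–73° against 72.6° locked, so the latch is on its stop. I'll unwind into the play and lift out.

Emit:
{"api": "drive_tool", "payload": {
  "targets": [
    [0,0,0,-0.5,5],
    [0,0,0,-0.6,5],
    [0,0,0,-0.6,5],
    [0,0,0,-0.3,5],
    [0,0,0,0,5]
  ]
}}

```text
clock: 23.62
position: [0.5521, -0.1503, 0.1388]
eef_rot: [-1.034, 1.449, -1.447]
contact_force: [-2.2, 1.0, 4.2]
gripper_width: 0.0155
```

```bash
python3 -c "from h import *;tq()"
```

```text
yaw -18.89 tau 0.015 sd 0.036 [ 0.5521 -0.1503  0.1388] [-2.9  1.2  4.2] 23.875
```

Free of torque. Lifting out.

Emit:
{"api": "drive_tool", "payload": {
  "targets": [
    [0,-0.06,0,0,5],
    [0,-0.1,0,0,5],
    [0,-0.15,0,0,5],
    [0,-0.3,0,0,5],
    [0,-0.4,0,0,5],
    [0,-0.5,0,0,5],
    [0,-0.5,0,0,5],
    [0,-0.2,0,0,5],
    [0,0,0,0,5]
  ]
}}

```text
clock: 25.0
position: [0.553, -0.1511, 0.2503]
eef_rot: [-1.034, 1.446, -1.449]
contact_force: [0.6, 0.3, -1.8]
gripper_width: 0.016
```

Run:
```python
from h import *
p,y,_=pose();print(p,y)
s=snap('wrist','w8');a=snap('scene','s8');t=snap('top','t8')
q=proj(s,[[.5534,-.149,.09]])[0].astype(int);print(q)
g=proj(a,[p-[0,0,.05]])[0].astype(int);print(g)
o=[cv2.resize(s_['frame'][max(0,k[1]-h):k[1]+h,max(0,k[0]-h):k[0]+h],(400,400),interpolation=cv2.INTER_CUBIC) for s_,k,h in((s,q,26),(a,g,40))]
cv2.imwrite('pics/c8.png',cv2.cvtColor(np.hstack(o),cv2.COLOR_RGB2BGR))
rows(p,y,[((.56,.04,.23),66,13),((.5490,.2333,.21),113.6,9)],5)
```

```text
[ 0.55295747 -0.15111759  0.2503335 ] -18.864458096284295
[259 174]
[163 103]
end [0.549  0.2335 0.2098] 113.14 n 22
[[-0.28,0.03,-0.08,-1.0,5],[-0.29,0.03,-0.06,-1.0,5],[-0.29,0.03,-0.02,-1.0,5],[-0.29,0.03,0.01,-1.0,5],[-0.29,0.03,0.04,-1.0,5],[-0.29,0.03,0.07,-1.0,5],[-0.28,0.03,0.1,-1.0,5],[-0.27,0.03,0.12,-1.0,5],[-0.25,0.03,0.15,-1.0,5],[-0.24,0.03,0.18,-1.0,5],[-0.21,0.04,0.2,-1.0,5],[-0.2,0.03,0.22,-1.0,5]]
[[-0.17,0.04,0.24,-1.0,5],[-0.24,0.04,0.36,-1.0,5],[-0.2,0.04,0.38,-1.0,5],[-0.16,0.05,0.4,-1.0,5],[-0.12,0.04,0.41,-1.0,5],[-0.08,0.05,0.42,-1.0,5],[-0.03,0.04,0.43,-1.0,5],[0.01,0.05,0.43,-1.0,5],[0.06,0.04,0.43,-1.0,5],[0.11,0.05,0.42,-1.0,5]]
```

View pics/c8.png

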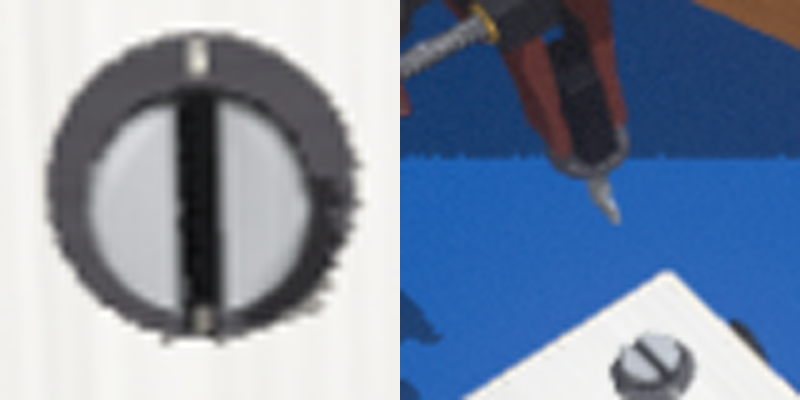

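The slot now points straight at both white marks, so the latch is locked. In the scene crop the blade seems to lean, so I'll check the key's tilt numerically before replacing it.

Run:
```python
from h import *
a=load('s8');s=load('w8');p,y,_=pose()
print('pred flange,tip',proj(a,[p-[0,0,.0126],p-[0,0,.0526]]))
b=np.radians(y);x=np.array([np.sin(b),-np.cos(b),0])
print('tool x px for 10mm at tip',proj(a,[p-[0,0,.0526]+.01*x])[0]-proj(a,[p-[0,0,.0526]])[0],'corners',proj(a,[p-[0,0,.0526]+k*.009*x for k in(-1,1)]).tolist())
f=a['frame'].astype(int)
g=f[92:112,150:176]; # non-blue pixels: steel
for r in range(92,112): print(r,''.join('#' if (f[r,c,2]-f[r,c,0])<25 and f[r,c].max()>90 else ('o' if (f[r,c,2]-f[r,c,0])<50 else '.') for c in range(150,180)))
w=s['frame'];print('wrist pred flange top',proj(s,[p-[0,0,.0106],p+[0,0,.0334]]))
# same for earlier untilted s4/s3 unaffected: handle dark mask in wrist image w3 vs w8
for n in('w3','w8'):
  w=load(n)['frame'];m=(w.max(2)<45).astype(np.uint8)
  for r in(215,225,240,260,280,300): 
    c=np.flatnonzero(m[r,230:300]); print(n,r,(230+c.min(),230+c.max()) if len(c) else None,end=' ')
  print()
  col=w[195:320,261].max(1); print(col[::4].tolist())
```

```text
pred flange,tip [[160.40919575  91.26627096]
 [164.05399893 104.24584362]]
tool x px for 10mm at tip [-2.57392771 -2.6753393 ] corners [[166.38955902244896, 106.67342373108221], [161.73647039716053, 101.83700551883038]]
92 ..ooo#ooooooooooooo...........
93 ..ooo#ooooooooooooo...........
94 ...ooooooooooooo#o............
95 ...oooooooooooo##.............
96 ....ooo##oooo##o..............
97 ......ooo#ooooo...............
98 .........ooo##................
99 ...........###o...............
100 ...........###o...............
101 ...........###o...............
102 ............##o...............
103 ............o##...............
104 .............o##..............
105 ..............o#o.............
106 ...............#o.............
107 ..............................
108 ..............................
109 ..............................
110 ..............................
111 ..............................
wrist pred flange top [[256.53120397 242.75694921]
 [255.481254   286.83039476]]
w3 215 (np.int64(244), np.int64(245)) w3 225 (np.int64(245), np.int64(276)) w3 240 (np.int64(242), np.int64(280)) w3 260 (np.int64(240), np.int64(282)) w3 280 (np.int64(237), np.int64(285)) w3 300 (np.int64(234), np.int64(299)) 
[243, 247, 107, 198, 62, 89, 15, 14, 16, 16, 15, 15, 15, 13, 14, 17, 18, 18, 18, 17, 17, 16, 16, 17, 18, 16, 17, 15, 16, 16, 174, 173]
w8 215 None w8 225 (np.int64(246), np.int64(277)) w8 240 (np.int64(243), np.int64(280)) w8 260 (np.int64(240), np.int64(282)) w8 280 (np.int64(238), np.int64(284)) w8 300 (np.int64(234), np.int64(299)) 
[241, 241, 127, 192, 64, 86, 17, 16, 17, 17, 17, 18, 17, 17, 17, 28, 28, 29, 27, 29, 28, 26, 17, 16, 15, 16, 15, 15, 16, 15, 168, 166]
```

The predicted lower blade corner is (166.4,106.7) and the observed one is (165.5,106.5). The handle columns in the wrist view match those from before insertion. So the key has neither slipped nor tilted, and I'll carry it back.

Emit:
{"api": "drive_tool", "payload": {
  "targets": [
    [-0.28,0.03,-0.08,-1.0,5],
    [-0.29,0.03,-0.06,-1.0,5],
    [-0.29,0.03,-0.02,-1.0,5],
    [-0.29,0.03,0.01,-1.0,5],
    [-0.29,0.03,0.04,-1.0,5],
    [-0.29,0.03,0.07,-1.0,5],
    [-0.28,0.03,0.1,-1.0,5],
    [-0.27,0.03,0.12,-1.0,5],
    [-0.25,0.03,0.15,-1.0,5],
    [-0.24,0.03,0.18,-1.0,5],
    [-0.21,0.04,0.2,-1.0,5],
    [-0.2,0.03,0.22,-1.0,5]
  ]
}}

```text
clock: 26.65
position: [0.5581, 0.026, 0.2297]
eef_rot: [-1.513, 0.503, -0.499]
contact_force: [0.2, 0.2, -0.5]
gripper_width: 0.0155
```

Emit:
{"api": "drive_tool", "payload": {
  "targets": [
    [-0.17,0.04,0.24,-1.0,5],
    [-0.24,0.04,0.36,-1.0,5],
    [-0.2,0.04,0.38,-1.0,5],
    [-0.16,0.05,0.4,-1.0,5],
    [-0.12,0.04,0.41,-1.0,5],
    [-0.08,0.05,0.42,-1.0,5],
    [-0.03,0.04,0.43,-1.0,5],
    [0.01,0.05,0.43,-1.0,5],
    [0.06,0.04,0.43,-1.0,5],
    [0.11,0.05,0.42,-1.0,5],
    [0,0,0,0,5],
    [0,0,0,0,5]
  ]
}}

```text
clock: 28.15
position: [0.5481, 0.2331, 0.2083]
eef_rot: [-1.548, -0.314, 0.317]
contact_force: [0.2, -0.0, -1.6]
gripper_width: 0.0156
```

Run:
```python
from h import *
p,y,_=pose();print(p,y)
rows(p,y,[((.5483,.2332,.16),113.5,4),((.5483,.2332,.112),113.5,4)],5,dec=3)
```

```text
[0.54810244 0.23311963 0.20829868] 113.04751464118911
end [0.5483 0.2332 0.112 ] 113.5 n 8
[[0.001,0.241,-0.0,-0.019,5],[0.001,0.242,-0.0,-0.019,5],[0.001,0.241,-0.0,-0.019,5],[0.001,0.242,-0.0,-0.018,5],[0.0,0.24,-0.0,-0.0,5],[0.0,0.24,-0.0,-0.0,5],[0.0,0.24,-0.0,-0.0,5],[0.0,0.24,-0.0,-0.0,5]]
```

Emit:
{"api": "drive_tool", "payload": {
  "targets": [
    [0.001,0.241,0,-0.019,5],
    [0.001,0.242,0,-0.019,5],
    [0.001,0.241,0,-0.019,5],
    [0.001,0.242,0,-0.018,5],
    [0,0.24,0,0,5],
    [0,0.24,0,0,5],
    [0,0.24,0,0,5],
    [0,0.24,0,0,5],
    [0,0,0,0,5],
    [0,0,0,0,5]
  ]
}}

```text
clock: 29.4
position: [0.549, 0.2339, 0.1129]
eef_rot: [-1.546, -0.323, 0.323]
contact_force: [0.2, 0.7, -0.9]
gripper_width: 0.016
```

Emit:
{"api": "drive_tool", "payload": {
  "targets": [
    [0,0.1,0,0,5],
    [0,0.1,0,0,5],
    [0,0.1,0,0,5],
    [0,0.05,0,0,5],
    [0,0,0,0,5],
    [0,0,0,0,5]
  ]
}}

```text
clock: 30.15
position: [0.5488, 0.2339, 0.0953]
eef_rot: [-1.546, -0.323, 0.323]
contact_force: [0.8, -0.7, -1.6]
gripper_width: 0.0159
```

Emit:
{"api": "drive_tool", "payload": {
  "targets": [
    [0,0.1,0,0,5],
    [0,0.1,0,0,5],
    [0,0.1,0,0,5],
    [0,0.1,0,0,5],
    [0,0.1,0,0,5],
    [0,0.1,0,0,5],
    [0,0.04,0,0,5],
    [0,0,0,0,5],
    [0,0,0,0,5]
  ]
}}

```text
clock: 31.28
position: [0.5488, 0.2339, 0.0633]
eef_rot: [-1.546, -0.323, 0.323]
contact_force: [0.3, 0.2, -0.9]
gripper_width: 0.0155
```

Emit:
{"api": "drive_tool", "payload": {
  "targets": [
    [0,0.03,0,0,5],
    [0,0.02,0,0,5],
    [0,0,0,0,5],
    [0,0,0,0,5]
  ]
}}

```text
clock: 31.78
position: [0.5487, 0.2339, 0.0607]
eef_rot: [-1.546, -0.323, 0.323]
contact_force: [-0.0, -0.4, -0.6]
gripper_width: 0.0158
```

Seated height reached, within 0.1 mm of the height at grasp. Releasing and backing off upward.

Emit:
{"api": "drive_tool", "payload": {
  "targets": [
    [0,0.01,0,0,5],
    [0,0,0,0,20],
    [0,0,0,0,30],
    [0,0,0,0,50],
    [0,0,0,0,50],
    [0,0,0,0,50],
    [0,-0.3,0,0,50],
    [0,-0.5,0,0,50],
    [0,-0.6,0,0,50],
    [0,-0.8,0,0,50],
    [0,-0.8,0,0,50],
    [0,0,0,0,50]
  ]
}}

```text
clock: 33.28
position: [0.5512, 0.2346, 0.2148]
eef_rot: [-1.546, -0.329, 0.316]
contact_force: [0.9, -0.5, -0.4]
gripper_width: 0.0496
```

Emit:
{"api": "drive_tool", "payload": {
  "targets": [
    [-0.2,-0.4,-0.5,0,50],
    [-0.2,0,-0.6,0,50],
    [0,0,0,0,50],
    [0,0,0,0,50]
  ]
}}

```text
clock: 33.78
position: [0.5518, 0.1757, 0.2296]
eef_rot: [-1.546, -0.322, 0.323]
contact_force: [0.3, 0.6, 0.8]
gripper_width: 0.0497
```

Run:
```python
from h import *
p,y,st=pose();print(p,y,st['contact_force'],st['clock'])
s=snap('wrist','w9');t=snap('top','t9');a=snap('scene','s9')
# key handle in scene before/after (s1 vs s9), and flange/handle in wrist
s1=load('s1')
def dark(im,roi):
  x0,y0,x1,y1=roi;m=im['frame'][y0:y1,x0:x1].max(2)<50;q=np.argwhere(m)
  return len(q),(q[:,1].min()+x0,q[:,1].max()+x0,q[:,0].min()+y0,q[:,0].max()+y0),q.mean(0)[::-1]+[x0,y0]
print(dark(s1,(302,192,330,232)));print(dark(a,(302,192,330,232)))
hand=proj(s,[[.5475,.2327,.094],[.5475,.2327,.05]]);print(hand)
c=hand.mean(0).astype(int);r=(c[0]-30,c[1]-30,c[0]+30,c[1]+30)
print(dark(s,r))
d=cv2.absdiff(s1['frame'],a['frame']).max(2);n,l,S,C=cv2.connectedComponentsWithStats((d>60).astype(np.uint8))
print([ (S[i].tolist()) for i in range(1,n) if S[i][4]>15])
```

```text
[0.55176043 0.17573876 0.22955665] 113.55601544490602 [0.32387556 0.569274   0.82082836] 33.775
(62, (np.int64(312), np.int64(319), np.int64(203), np.int64(218)), array([314.74193548, 213.06451613]))Traceback (most recent call last):
  File "<stdin>", line 9, in <module>
  File "<stdin>", line 8, in dark
    return umr_minimum(a, axis, None, out, keepdims, initial, where)
ValueError: zero-size array to reduction operation minimum which has no identity
```

Emit:
{"api": "drive_tool", "payload": {
  "targets": [
    [-0.3,0,-0.9,0,50],
    [-0.3,0,-0.9,0,50],
    [-0.3,0,-0.9,0,50],
    [-0.3,0,-0.9,0,50],
    [0,0,0,0,50],
    [0,0,0,0,50]
  ]
}}

```text
clock: 34.67
position: [0.5693, -0.0127, 0.2299]
eef_rot: [-1.546, -0.323, 0.323]
contact_force: [0.3, -0.6, 0.3]
gripper_width: 0.0502
```

Run:
```python
from h import *
s=load('w9');a=snap('scene','s10');s1=load('s1')
def dark(im,roi,th=50):
  x0,y0,x1,y1=roi;m=im['frame'][y0:y1,x0:x1].max(2)<th;q=np.argwhere(m)
  return (len(q),q.min(0)[::-1]+[x0,y0],q.max(0)[::-1]+[x0,y0],q.mean(0)[::-1]+[x0,y0]) if len(q) else 0
for im in(s1,a): print(dark(im,(302,192,330,232),60))
hand=proj(s,[[.5475,.2327,.094],[.5475,.2327,.05]]);print(hand)
c=hand.mean(0).astype(int);print(dark(s,(c[0]-30,c[1]-30,c[0]+30,c[1]+30)))
d=cv2.absdiff(s1['frame'],a['frame']).max(2);n,l,S,C=cv2.connectedComponentsWithStats((d>60).astype(np.uint8))
print([(S[i].tolist()) for i in range(1,n) if S[i][4]>10])
print(d[195:235,300:332].max(), proj(s1,[[.5475,.2327,.094],[.5475,.2327,.05]]))
```

```text
(140, array([312, 199]), array([320, 218]), array([315.88571429, 208.98571429]))
(80, array([312, 200]), array([320, 218]), array([315.4   , 212.0375]))
[[320.13512354 200.58938074]
 [313.12765473 187.059204  ]]
(428, array([307, 175]), array([328, 215]), array([313.94859813, 189.46962617]))
[[21, 0, 97, 58, 2590], [98, 0, 155, 130, 6939], [258, 0, 51, 36, 906], [311, 0, 39, 13, 156], [351, 0, 85, 33, 1586], [247, 16, 9, 2, 15], [232, 18, 16, 7, 56], [225, 25, 10, 11, 69], [233, 48, 14, 5, 41], [35, 60, 87, 88, 906], [271, 60, 77, 30, 977], [124, 69, 5, 6, 11], [130, 69, 7, 14, 21], [335, 68, 7, 5, 23], [136, 71, 10, 15, 46], [64, 75, 72, 86, 1119], [216, 74, 38, 17, 123], [218, 81, 16, 5, 47], [255, 91, 14, 8, 83], [130, 109, 3, 7, 13], [221, 115, 3, 6, 16], [78, 116, 7, 6, 18], [63, 121, 19, 12, 91], [222, 126, 5, 7, 28], [51, 130, 10, 8, 20], [170, 131, 7, 8, 18], [60, 132, 7, 6, 17], [53, 139, 12, 8, 39], [127, 139, 63, 28, 1114], [48, 145, 5, 6, 11], [60, 151, 6, 7, 16], [67, 151, 7, 8, 16], [74, 155, 7, 8, 18], [67, 159, 5, 7, 12], [89, 159, 8, 12, 21], [103, 160, 8, 6, 14], [291, 163, 84, 63, 1750], [68, 166, 14, 6, 17], [231, 225, 39, 63, 813]]
122 [[317.61094572 205.23773242]
 [315.09974122 214.45005616]]
```

```bash
python3 -c "
from h import *
st=manip.state();print(st['clock'],abs(st['dq']).max());print(manip.sign_off())"
```

```text
34.725 0.011692925785686382
the job is handed in; nothing more can be done
None
```

I took the black key from its stand, turned the open latch (the one at the unit's y = −60 mm) clockwise to its stop, put the key back in its stand, and handed the job in at 34.7 s. Sign-off gave no verdict, so these are my own checks.

**Latch turn**
- The wrist torque rose from about 0.08 to 0.17 N m at the stop; the limit is 0.3 N m.
- I pressed with about 5 N.
- After I lifted the blade out, the slot pointed straight at both white marks. While the blade was still in, two edge fits gave 73.0° and 70.8°, against 72.6° expected when locked. The second would be about 1.54 rad, close to the 1.53 limit, but I took the torque rise and the mark alignment as deciding.

**Key in its stand**
- I released it at the tool height where it was first gripped, within 0.1 mm, with no side force on the way in.
- In the scene view the handle's dark outline is within 1 pixel of where it was at the start.
- The dark-pixel count in that check fell from 140 to 80. I put this down to changed lighting from the arm's new position but did not confirm it. My picture views were used up, so this check was by numbers only.

**Rest of the bench**
- The locked latch's collar was never approached by the blade, and I saw no sign of contact with anything else.
- I did not measure the other objects' positions again at the end. The before/after picture difference was dominated by the arm and its shadow, so it could not confirm that they stayed put.

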